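Refill a soap vending channel and lock its rail

TASK

Load the blue refill strip into the empty channel: push the sprung orange follower back with it, then lower it flat behind the front stop so that the spring holds it. Then lift the steel rail by its black knob over the red humps, slide it fully forward over the strip and let it drop home. Let go of everything, and leave the other strips and the things lying around where they are.

Things in the scene. Friction and masses are not known exactly. Their poses are not given: they have to be found in the camera images.
- strip_blue: The strip to load: a rigid white block 130 long (its x) x 36 wide (its y) x 44 high (z), about 0.16 kg, with a blue band low on its sides and five flat blue tablets in a row on top. Origin at the centre of its underside; z up. Both ends are alike: either may go first.
- strip_green: Same strip with green tablets; leave it alone. Origin at the centre of its underside.
- strip_yellow: Same strip with yellow tablets; leave it alone. Origin at the centre of its underside.
- seat (a point): Where the underside centre of the loaded strip belongs, on the floor of the fixed, open-topped channel (floor 8 mm above the table). x points along the channel from front stop to follower and yellow spring housing, z up. In this frame the stop's inner face is at x = -65 and the housing spans x = 85 to 235, 70 wide, 40 high above the floor. Nothing stands over the channel before x = 85.
- stop_top (a point): Top of the inner face of the yellow front stop, a lip 9 mm high above the channel floor, 8 thick, 50 wide. The strip goes straight in: underside 11 to 16 mm over the floor with its tail over the stop, push the follower back along seat's x to 3 to 10 mm past the seat, lower to the floor, let go; the spring then brings it back against the stop. Axes as seat.
- wall_top (a point): Middle of the top edge of the channel's +y side wall. Walls run from x = -65 to 85 in seat's frame; inner width 42 mm up to 8 mm over the floor, then flared outward to about 54 inner and 60 outer width at the top, 17 mm over the floor. Keep the fingertips 18 mm or more above the strip's underside, clear of the walls. Axes as seat.
- follower_face (a point): Centre of the front face of the orange spring follower (38 wide, 32 high, its underside about 1 mm above the channel floor). At rest it lies at x = 33 in the frame of seat, 98 mm from the front stop; with the strip seated at x = 65. Axes as seat.
- follower (a joint): Follower travel in m: 0 at rest, 0.032 with the strip seated, 0.048 at its rear end. Spring force about 3.3 N at rest, growing by 1.1 N per 10 mm.
- rail_grip (a point): Point to grip on the black knob of the steel rail. Knob 22 mm along the channel (x), 20 across (y), 42 high; the point is 18 mm below its top and 23 mm above the rail's top face (rail 34 wide, 5 thick). Axes as seat. In seat's frame it lies at x = 107 with the rail fully open, 35 fully closed, and 76 mm above the channel floor with the rail down.
- strap_top (a point): Top of the dark strap that guides the rail, 20 mm long and 46 wide, 75 mm behind the open knob's centre and 8 mm higher than its grip point. Fixed; axes as seat.
- rail_slide (a joint): Rail travel towards the front stop in m: 0 open, 0.072 at the closed end. While the rail is down, two side ears stand behind red humps 7 mm high and it moves only about 4 mm. Lifted, it slides easily (about 1 N). It drops in front of the humps once past 0.060; there it is locked closed.
- rail_lift (a joint): Lift of the rail in m: 0 down, 0.020 highest. It must be above 0.007 to pass the humps. It weighs 0.2 kg and sinks by itself when let go.
- softener: Blue bottle with a white cap, 70 mm across, 190 high, standing. Origin under its centre. Leave it alone.
- padlock: Brass padlock lying flat, body 48 x 40 x 20 mm, steel shackle to its +x. Origin under the body's centre. Leave it alone.
- mug: White mug, 80 mm across, 90 high. Origin under its centre. Leave it alone.
- driver: Screwdriver lying on the table along its x axis. Leave it alone.

How it is judged:
By the outcome, as a careful person would: the job done as asked, in the order asked, and still so for the second after the job is handed in, with the robot touching nothing.
It also fails if it takes over 48 s, if anything falls off the work surface, if the arm or the gripper's body presses on something with over 40 N, if the wrist force passes 120 N, or if a joint passes its speed limit or range.

ROBOT

A 6-joint arm with a two-finger parallel gripper is mounted at the origin on the work surface. World frame = base frame: x ahead of the robot, y to its left, z up, the work surface at z = 0. Lengths are in m, angles in degrees, forces in N, time in s.
With the tool pointing down it reaches from about 0.35 to 0.875 m from the base axis. Payload 4.2 kg.
Tool frame: the origin (TCP) lies midway between the tips of the shut fingers; the grasp point (between the pads) lies 19 mm behind it (r.pinch_z is the distance from the TCP to the grasp point, in m); z points along the fingers, y is the line along which they close (so a half turn about z gives the same grasp; the last joint's range is limited). The gripper opens to 87 mm and grips with 3 to 60 N. Pads are 19 mm wide; open, the fingers measure 117 mm over their backs; the gripper's body (75 mm by 190 mm) begins 51 mm behind the grasp point.
Start: joints at [-61.158, 22.042, 0.453, 0, -68.411, -14.817], TCP at [0.151, -0.606, 0.223] pointing down, gripper open.
Joint ranges: [-179.83, 179.83], [-69.29, 118.12], [-61.27, 80.66], [-181.25, 117.63], [-171.15, -9.14], [-177.46, 177.46]. Speed limits (degrees/s): [159.86, 159.86, 180, 180, 180, 180].

INTERFACE

Orientations are given as a 3x3 rotation matrix whose columns are the frame's x, y, z axes.
In Python, from station import r, imaging, models gives the robot as it stands. The module is installed in compiled form; this text tells all that it offers.
- The arm moves only by the tool apply_moves, never from a script. Its argument "moves" is a list of rows, each a list of 2 entries, a list of its own where there are three numbers: the shift along the tool's x, y, z in m, then the turn about the tool's z in degrees. A call has 1 to 5 rows; each row shifts and turns the commanded pose from where the row before left it, along the tool's axes as they then stand; what a row does not reach is not made up. A row lasts 1/12 s, in which the tool goes at most 41.7 mm and 7.16 degrees, less where a joint would pass 70% of its speed; a pose out of reach is approached as far as the arm can. A call is refused whole if a number of a shift passes 0.0417 or a number of a turn 7.16, either way. A call with a gripper value outside its range is refused whole. "hand" is the finger opening in m, from 0 to 0.087, set as the call begins (left out, the last holds). The fingers move at their own pace and stop on an object; the grip force is fixed at half the most. Time passes only in rows, so rows that do not move let the fingers close. It gives the time, the measured TCP pose, the force, the opening and the grip force at its end, in the units of the state.
- r.sense(): the state, without advancing time (a new reading comes with each control period).
- imaging.capture(name): name is "scene" or "top"; returns a dict with "frame" (384x512x3 uint8, blue, green, red), "intrinsics" (3x3 intrinsics, pixels), "dist" ([k1, k2, p1, p2, k3] as OpenCV has them; the pictures are not rectified), "eye" and "orientation" of the camera in the world. Camera axes: x right, y down, z forward; pixel columns grow to the right and rows downward; lengths in m; the calibration is good to about 2 mm. A picture is of the moment at which its call begins. There is no depth.
- r.finish_job(): hands the job in; it is judged then, once.
Trained networks look in a picture, given as the dict that the camera call returned (one of the last four; its "shot" number tells which), for a name from the list of things; names that differ only in an ending like _2 or _b are one class to them, and where a whole thing is asked for, a point or a joint stands for the part that bears it (a point fixed in the world has none). Each returns a list of dicts, best first, with "confidence" (0 to 1); they miss things now and then, are a little off and sometimes report something else, mostly with a low value. They report only what shows in the picture. A call takes as long as a camera call.
- models.cut_out(picture, target): "region" (384x512 bool, what is visible of it) and "extent" ([left, top, width, height] as shares, 0 to 1, of the picture: columns of its width, rows of its height, round what is visible of it).
- models.place_of(picture, target): "at" ([column, row] as shares, 0 to 1, of the picture: columns of its width, rows of its height: a listed point, or the origin of a listed thing).
The state is a dict: "time_s": time; "joints": joint angles; "joint_velocities": joint speeds; "effort": joint torques, N m; "tcp_pos": TCP position; "ee_rot": TCP orientation; "wrist_force": force on the tool from outside, world axes, zero at the start; "moment": the same for the moment, N m; "gripper_width": opening from 0.0 (shut) to 1.0 (fully open); "gripper_force": force on a finger pad.
Only numpy, scipy, OpenCV 4.12 (cv2) and the standard library are available. Lean on these libraries where they do the work, as an engineer would, in place of code of your own. Each camera call takes 0.05 s, during which the arm holds its last target. There are 200 camera calls.

## Working session

There is one attempt and no reset: what is moved stays moved. The work goes in short steps, Python scripts to look and compute and a tool call to move; the robot and the scene stay as the last step left them, time stands still between calls to the robot, and variables do not carry over. Pictures are saved under pics/ and viewed, at most 10 in all, crops included, and the job is handed in when it is done.

Besides the shell and the picture viewer there is one more tool, called as a command line: name --argument value ..., lists and objects as JSON in quotes. apply_moves: Moves the arm, as the interface text tells. Its arguments: {"type":"object","properties":{"moves":{"type":"array"},"hand":{"type":"number"}},"required":["moves"]}

```bash
mkdir -p pics; cat > h.py <<'E'
import numpy as np, cv2
from station import r, imaging, models
def ray(p,at):
    uv=np.array([[[at[0]*512,at[1]*384]]],float)
    n=cv2.undistortPoints(uv,np.array(p["intrinsics"],float),np.array(p["dist"],float))[0,0]
    d=np.array(p["orientation"])@np.array([n[0],n[1],1.]); return np.array(p["eye"],float),d/np.linalg.norm(d)
def tri(rs):
    A=sum(np.eye(3)-np.outer(d,d) for e,d in rs); b=sum((np.eye(3)-np.outer(d,d))@e for e,d in rs)
    x=np.linalg.solve(A,b); return x,[np.linalg.norm(np.cross(x-e,d)) for e,d in rs]
def onz(e,d,z): return e+d*(z-e[2])/d[2]
def proj(p,X):
    R=np.array(p["orientation"]).T; t=-R@np.array(p["eye"])
    return cv2.projectPoints(np.array(X,float).reshape(-1,1,3),cv2.Rodrigues(R)[0],t,np.array(p["intrinsics"],float),np.array(p["dist"],float))[0][:,0]
E
python3 - <<'E'
from h import *
s=imaging.capture("scene");t=imaging.capture("top")
cv2.imwrite("pics/a.png",np.vstack([s["frame"],t["frame"]])[:, :] if 0 else cv2.resize(np.hstack([s["frame"],t["frame"]]),(800,300)))
cv2.imwrite("pics/top.png",cv2.resize(t["frame"],(800,600)))
print(s["eye"],t["eye"])
for n in "strip_blue strip_green strip_yellow seat stop_top wall_top follower_face rail_grip strap_top softener padlock mug driver".split():
    a=models.place_of(s,n);b=models.place_of(t,n)
    f=lambda l:[(np.round(np.array(q["at"])*[512,384],1).tolist(),round(q["confidence"],2)) for q in l[:3]]
    print(n,f(a),f(b))
    if a and b:
        x,e=tri([ray(s,a[0]["at"]),ray(t,b[0]["at"])]);print("   ",x.round(4),np.round(e,4))
E
```

```text
[1.05446724 0.98273006 0.84866648] [ 0.21159679 -0.07211604  1.27348557]
strip_blue [([217.8, 211.3], 0.92)] [([276.6, 177.5], 0.68)]
    [ 0.4997 -0.136   0.008 ] [0.0072 0.0072]
strip_green [([182.3, 184.9], 0.85)] [([338.8, 165.2], 0.97)]
    [ 0.5364 -0.3589  0.0104] [0.0044 0.0044]
strip_yellow [([209.0, 194.4], 0.68)] [([308.8, 182.6], 0.93), ([232.1, 151.2], 0.63)]
    [ 0.4776 -0.252   0.0051] [0.0026 0.0026]
seat [([222.0, 260.0], 0.68), ([184.8, 156.7], 0.61)] [([218.5, 148.4], 0.73), ([232.5, 154.1], 0.67)]
    [0.6069 0.0831 0.009 ] [0.0034 0.0034]
stop_top [([216.4, 243.2], 0.84)] [([236.3, 149.0], 0.98)]
    [0.596  0.0186 0.0223] [0.0022 0.0022]
wall_top [([236.0, 255.7], 0.69)] [([212.5, 152.6], 0.82)]
    [0.58   0.1053 0.0293] [0.0019 0.0019]
follower_face [([226.9, 265.7], 0.6)] [([206.3, 144.8], 0.49), ([188.1, 132.9], 0.41)]
    [0.6155 0.1272 0.0245] [0.0029 0.0029]
rail_grip [([232.8, 261.7], 0.81)] [([184.9, 133.6], 0.86), ([218.1, 149.6], 0.67), ([278.2, 179.6], 0.35)]
    [0.6331 0.1932 0.0938] [0.002 0.002]
strap_top [([241.6, 279.3], 0.77)] [([164.0, 129.8], 0.76)]
    [0.6473 0.2652 0.0975] [0.0042 0.0042]
softener [([371.6, 309.6], 0.77)] [([124.0, 211.9], 0.8)]
    [ 0.369   0.4263 -0.0125] [0.0039 0.0039]
padlock [([313.7, 250.1], 0.57)] [([189.9, 210.4], 0.78)]
    [0.3689 0.183  0.0111] [0.001 0.001]
mug [([179.8, 153.9], 0.81)] [([395.1, 198.3], 0.83)]
    [ 0.4314 -0.5694  0.0081] [0.0156 0.0156]
driver [([233.7, 166.8], 0.43), ([224.1, 259.1], 0.18)] [([347.8, 232.0], 0.76)]
    [ 0.2996 -0.3903 -0.0031] [0.0044 0.0044]
```

View pics/top.png

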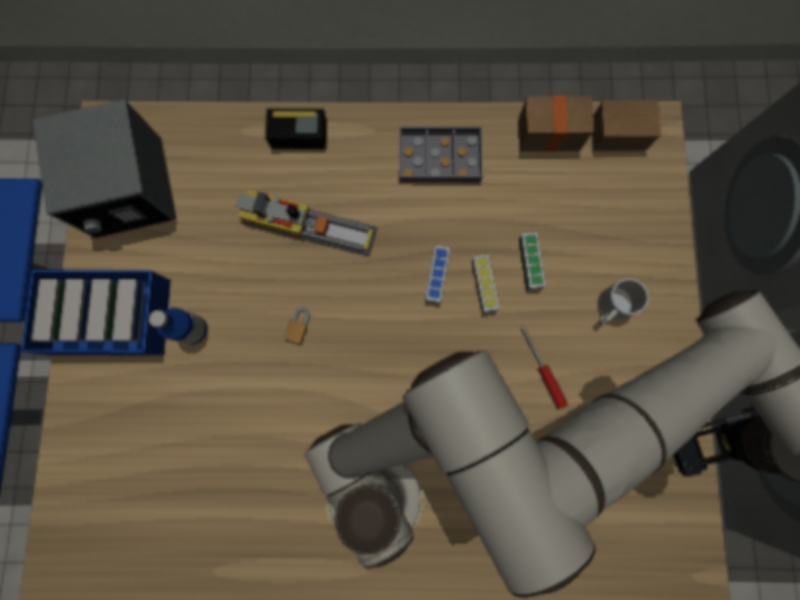

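View pics/a.png

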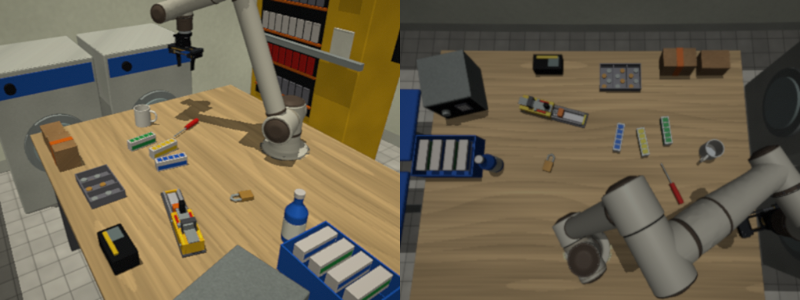

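The top view shows the channel assembly, with the stop at about (370,240) of 800x600 and the housing at about (245,205). The blue strip is at (437,275), left of the yellow one at (485,283) and the green at (532,260). Next I'll fit the channel and strip poses.

```bash
cat >> h.py <<'E'
from scipy.optimize import least_squares, minimize
PTS={"seat":(0,0,0),"stop_top":(-65,0,9),"wall_top":(10,28.5,17),"follower_face":(33,0,17),"rail_grip":(107,0,76),"strap_top":(182,0,84)}
def T(q,X,z0):
    c,s=np.cos(q[2]),np.sin(q[2]); X=np.atleast_2d(np.array(X,float))/1000
    return np.c_[q[0]+c*X[:,0]-s*X[:,1],q[1]+s*X[:,0]+c*X[:,1],z0+X[:,2]]
BOX=[(a*65,b*18,c) for a in(-1,1) for b in(-1,1) for c in(0,44)]
def sil(p,q,z0,K=4):
    h=cv2.convexHull((proj(p,T(q,BOX,z0)).astype(np.float32)+.5)*K)
    m=np.zeros((384*K,512*K),np.uint8); cv2.fillConvexPoly(m,np.round(h).astype(int),1)
    return cv2.resize(m.astype(np.float32),(512,384),interpolation=cv2.INTER_AREA)
def fitstrip(views,q0,z0=0.):
    f=lambda v:sum(np.abs(sil(p,[q0[0]+v[0]/1e3,q0[1]+v[1]/1e3,q0[2]+v[2]/100],z0)-g).sum() for p,g in views)
    o=minimize(f,[0,0,0],method="Nelder-Mead",options=dict(initial_simplex=[[0,0,0],[8,0,0],[0,8,0],[0,0,8]],maxfev=250))
    return np.array([q0[0]+o.x[0]/1e3,q0[1]+o.x[1]/1e3,q0[2]+o.x[2]/100]),o.fun
E
cat > fit.py <<'E'
from h import *
ob=[];V=[]
for k in range(2):
    for c in("scene","top"):
        p=imaging.capture(c)
        for n in PTS:
            for d in models.place_of(p,n)[:3]:
                uv=np.array(d["at"])*[512,384]
                if np.linalg.norm(uv-proj(p,T([.611,.083,1.365],PTS[n],.008))[0])<8: ob.append((p,n,uv,c));break
        m=models.cut_out(p,"strip_blue")
        V.append((p,m[0]["region"].astype(np.float32))); print(c,m[0]["confidence"],m[0]["region"].sum())
f=lambda q:np.concatenate([proj(p,T(q,PTS[n],.008))[0]-uv for p,n,uv,c in ob])
o=least_squares(f,[.611,.083,1.365],loss="soft_l1",x_scale=[.01,.01,.05])
print("seat",o.x.round(4),np.degrees(o.x[2]))
for (p,n,uv,c),e in zip(ob,f(o.x).reshape(-1,2)): print(c,n,e.round(1),end="; ")
q0=[.5,-.136,1.40]
print()
for vs in(V[:2],V[0:1],V[1:2]): print(fitstrip(vs,q0))
q,_=fitstrip(V,q0);print("strip",q,np.degrees(q[2]))
def ov(p,cx,cy,w,h,K=4):
    im=p["frame"][cy:cy+h,cx:cx+w]; im=cv2.resize(im,None,fx=K,fy=K,interpolation=cv2.INTER_CUBIC)
    P=lambda X:[tuple(int(v) for v in ((u+.5-[cx,cy])*K)) for u in X]
    for n in PTS: cv2.circle(im,P(proj(p,T(o.x,PTS[n],.008)))[0],3,(255,0,255),1)
    for a,b in (((-65,-27,17),(85,-27,17)),((-65,27,17),(85,27,17)),((-65,-25,9),(-65,25,9)),((85,-35,40),(235,-35,40)),((85,35,40),(235,35,40))):
        A,B=P(proj(p,T(o.x,[a,b],.008)));cv2.line(im,A,B,(0,255,0),1)
    b=P(proj(p,T(q,BOX,0)))
    for i in range(8):
        for j in range(i):
            if bin(i^j).count("1")==1: cv2.line(im,b[i],b[j],(0,0,255),1)
    return im
cv2.imwrite("pics/f1.png",ov(V[0][0],160,190,130,140));cv2.imwrite("pics/f2.png",ov(V[1][0],145,110,165,95))
s=r.sense();print(np.round(s["ee_rot"],3),s["tcp_pos"],s["gripper_width"])
E
python3 fit.py
```

```text
scene 0.77 717
top 0.79 418
scene 0.91 695
top 0.71 290
seat [0.6076 0.0839 1.3307] 76.24373919168337
scene seat [1.7 1.3]; scene stop_top [2.6 1.5]; scene wall_top [ 0.2 -0.5]; scene follower_face [3.  0.9]; scene rail_grip [-1.6  0.3]; scene strap_top [-1.  -1.3]; top seat [ 4.3 -2.5]; top stop_top [0.  0.2]; top wall_top [ 1.  -0.2]; top follower_face [-0.1 -2.1]; top rail_grip [-0.2  1.4]; top strap_top [ 3.6 -0.8]; scene seat [0.2 1.7]; scene stop_top [-2.   4.8]; scene wall_top [0.6 2.2]; scene follower_face [-1.7 -1.3]; scene rail_grip [ 2.4 -0.5]; scene strap_top [1.  2.2]; top seat [-0.4 -3.4]; top stop_top [1.3 0.8]; top wall_top [-0.   2.3]; top follower_face [-1.4 -1.6]; top rail_grip [1.8 1.3]; top strap_top [4.1 0.7]; 
(array([ 0.5018017 , -0.14444006,  2.94384401]), np.float64(106.5625))
(array([ 0.50190322, -0.1468817 ,  2.97027799]), np.float64(31.6875))
(array([ 0.52400003, -0.16746864,  2.32927507]), np.float64(453.875))
strip [ 0.5017545  -0.144717    2.94495881] 168.73371059078252
[[-0.97  -0.242  0.   ]
 [-0.242  0.97  -0.   ]
 [-0.    -0.    -1.   ]] [ 0.15153615 -0.60634167  0.22255094] 0.9986738260962541
```

View pics/f1.png

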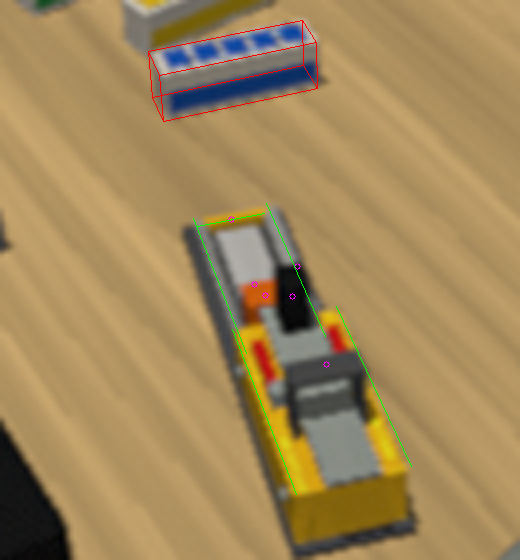

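View pics/f2.png

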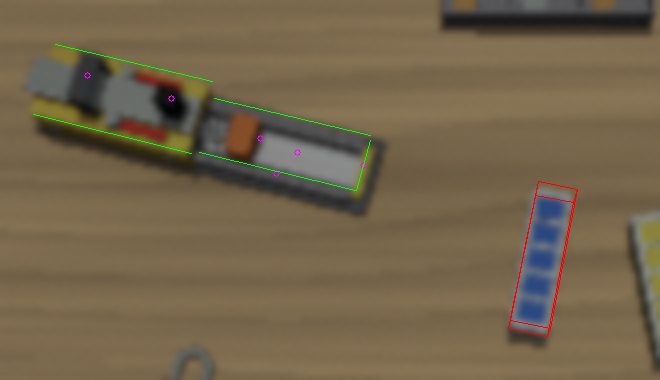

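The strip box outline fits both views. The channel lines are a few pixels off, at the stop corners around (372,140) and (357,190) in the top crop. I'll magnify the channel to measure it better.

```bash
cat > zoom.py <<'E'
from h import *
import sys
def zoom(p,cx,cy,w,h,K,name):
    im=cv2.resize(p["frame"][cy:cy+h,cx:cx+w],None,fx=K,fy=K,interpolation=cv2.INTER_CUBIC)
    im=cv2.convertScaleAbs(im,alpha=1.5)
    for x in range(0,w,10): cv2.line(im,(x*K,0),(x*K,6),(255,255,255),1);cv2.putText(im,str(cx+x),(x*K,18),0,.35,(255,255,255),1)
    for y in range(0,h,10): cv2.line(im,(0,y*K),(6,y*K),(255,255,255),1);cv2.putText(im,str(cy+y),(8,y*K+4),0,.35,(255,255,255),1)
    cv2.imwrite(name,im)
E
python3 - <<'E'
from zoom import *
a=imaging.capture("scene");b=imaging.capture("top")
zoom(a,200,235,70,95,6,"pics/z1.png"); zoom(b,145,115,100,55,8,"pics/z2.png")
E
```

```text
(no output)
```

View pics/z1.png

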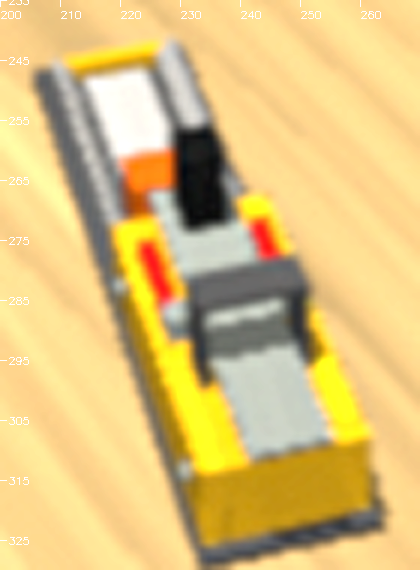

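View pics/z2.png

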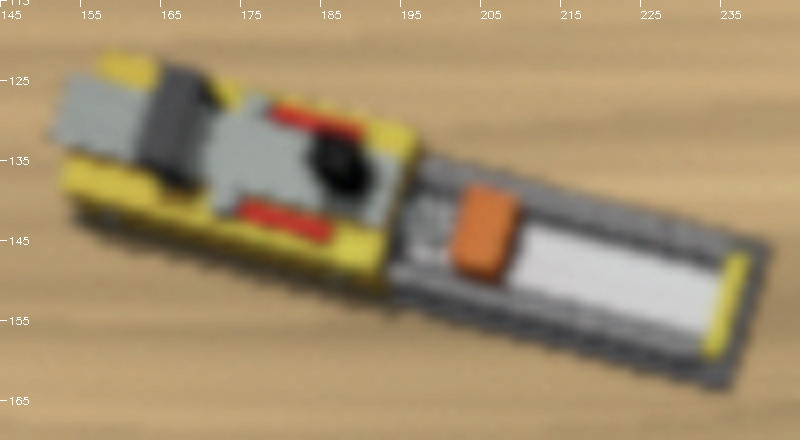

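The magnified views show the housing and stop corners clearly. In the scene crop the housing rear top corners are at (370,435) and (193,474). In the top crop the stop is at (704–750, 250–358). I'll fit the channel pose to these corners.

```bash
python3 - <<'E'
from h import *
a=imaging.capture("scene");b=imaging.capture("top")
S=[((235,35,40),370,435),((235,-35,40),193,474),((85,-35,40),113,225),((85,35,40),264,195),((-73,-25,9),65,58),((-73,25,9),160,40),((-65,-25,9),72,70),((-65,25,9),164,52),((33,-19,33),119,160)]
U=[((85,-35,40),418,130),((85,35,40),382,270),((235,-35,40),105,50),((235,35,40),60,190),((-73,-25,9),750,253),((-73,25,9),722,358),((-65,-25,9),728,250),((-65,25,9),704,352),((33,-19,33),520,192),((33,19,33),497,280)]
O=[(a,X,u/6+200-.5,v/6+235-.5) for X,u,v in S]; O2=[(b,X,u/8+145-.5,v/8+115-.5) for X,u,v in U]
for ob in(O+O2,O,O2):
    f=lambda q:np.concatenate([proj(p,T(q,X,.008))[0]-[u,v] for p,X,u,v in ob])
    o=least_squares(f,[.611,.083,1.365],loss="soft_l1",x_scale=[.01,.01,.05])
    print(o.x.round(4),np.degrees(o.x[2]).round(2)); 
    if len(ob)>12: print(f(o.x).reshape(-1,2).round(1).tolist()); q=o.x
print({k:T(q,PTS[k],.008)[0].round(4) for k in PTS})
E
```

```text
[0.6049 0.0868 1.3059] 74.82
[[0.6, 0.4], [1.1, 0.3], [0.0, 0.1], [1.0, -0.1], [-0.2, 0.3], [0.7, 0.2], [-0.8, -0.0], [0.7, -0.2], [0.6, -0.7], [0.5, -0.5], [-0.7, -0.3], [0.7, -0.9], [0.3, -0.9], [0.2, 0.2], [-0.0, -0.4], [0.9, 0.0], [0.2, -0.2], [0.4, -0.0], [0.2, -1.4]]
[0.6055 0.086  1.3019] 74.59
[0.6037 0.0877 1.317 ] 75.46
{'seat': array([0.6049, 0.0868, 0.008 ]), 'stop_top': array([0.5878, 0.0241, 0.017 ]), 'wall_top': array([0.58  , 0.1039, 0.025 ]), 'follower_face': array([0.6135, 0.1187, 0.025 ]), 'rail_grip': array([0.6329, 0.1901, 0.084 ]), 'strap_top': array([0.6525, 0.2625, 0.092 ])}
```

apply_moves --moves '[[[0,0,0],6.32],[[0,0,0],6.32],[[0,0,0],6.32],[[0,0,0],6.32]]' --hand 0.087

```text
time_s: 3.53
tcp_pos: [0.1515, -0.6063, 0.2225]
ee_rot: [[-0.98, 0.201, 0.0], [0.201, 0.98, 0.0], [-0.0, 0.0, -1.0]]
wrist_force: [-0.2, 0.3, -0.2]
gripper_width: 0.996
gripper_force: 0.0
```

apply_moves --moves '[[[-0.0127,0.0261,0],0],[[-0.0127,0.0261,0],0],[[-0.0127,0.0261,0],0],[[-0.0127,0.0261,0],0],[[-0.0127,0.0261,0],0]]'

```text
time_s: 3.95
tcp_pos: [0.2398, -0.4897, 0.2226]
ee_rot: [[-0.981, 0.196, 0.0], [0.196, 0.981, -0.0], [-0.0, -0.0, -1.0]]
wrist_force: [1.1, 0.8, -0.1]
gripper_width: 1.002
gripper_force: 0.0
```

apply_moves --moves '[[[-0.0127,0.0261,0],0],[[-0.0127,0.0261,0],0],[[-0.0127,0.0261,0],0],[[-0.0127,0.0261,0],0],[[-0.0127,0.0261,0],0]]'

```text
time_s: 4.37
tcp_pos: [0.3277, -0.374, 0.2228]
ee_rot: [[-0.981, 0.195, 0.001], [0.195, 0.981, -0.0], [-0.001, -0.0, -1.0]]
wrist_force: [0.2, 0.0, 0.0]
gripper_width: 1.003
gripper_force: 0.0
```

apply_moves --moves '[[[-0.0127,0.0261,0],0],[[-0.0127,0.0261,0],0],[[-0.0127,0.0261,0],0],[[-0.0127,0.0261,0],0],[[-0.0127,0.0261,0],0]]'

```text
time_s: 4.78
tcp_pos: [0.4155, -0.2583, 0.2229]
ee_rot: [[-0.981, 0.195, 0.001], [0.195, 0.981, -0.0], [-0.001, -0.0, -1.0]]
wrist_force: [-0.3, -0.2, -0.2]
gripper_width: 1.007
gripper_force: 0.0
```

apply_moves --moves '[[[-0.0127,0.0261,0],0],[[-0.0127,0.0261,0],0],[[-0.0127,0.0261,0],0],[[-0.0127,0.0261,0],0],[[0,0,0.02],0]]'

```text
time_s: 5.2
tcp_pos: [0.4905, -0.1648, 0.2062]
ee_rot: [[-0.982, 0.19, 0.011], [0.19, 0.982, -0.002], [-0.011, 0.0, -1.0]]
wrist_force: [0.9, -0.3, 0.8]
gripper_width: 1.0
gripper_force: 0.0
```

```bash
cat >> h.py <<'E'
def st(goal=None,yaw=None):
    s=r.sense();R=np.array(s["ee_rot"]);p=np.array(s["tcp_pos"])
    a=np.degrees(np.arctan2(R[1,0],R[0,0]))
    print("t",s["time_s"],"tcp",p.round(4),"yaw",a.round(2),"F",np.round(s["wrist_force"],1),"w",s["gripper_width"],"gf",s["gripper_force"],"tilt",R[2].round(4))
    if goal is not None:
        dt=-((yaw-a+180)%360-180); print("tool shift",(R.T@(np.array(goal)-p)).round(4),"turn",round(dt,2))
E
python3 -c "
from h import *
st([.5018,-.1447,.022],168.73)"
```

```text
t 5.2 tcp [ 0.4905 -0.1648  0.2062] yaw 169.04 F [ 0.9 -0.3  0.8] w 0.9999263423343634 gf 0.0 tilt [-1.070e-02  2.000e-04 -9.999e-01]
tool shift [-0.0053  0.0218  0.1842] turn 0.31
```

apply_moves --moves '[[[-0.0053,0.0218,0],0],[[0,0,0.03],0],[[0,0,0.03],0],[[0,0,0.03],0],[[0,0,0],0]]'

```text
time_s: 5.62
tcp_pos: [0.4902, -0.1461, 0.1073]
ee_rot: [[-0.98, 0.196, -0.012], [0.196, 0.981, 0.001], [0.012, -0.001, -1.0]]
wrist_force: [-0.6, -0.7, -0.2]
gripper_width: 1.001
gripper_force: 0.0
```

```bash
python3 -c "
from h import *
st([.5018,-.1447,.022],168.73)"
```

```text
t 5.6167 tcp [ 0.4902 -0.1461  0.1073] yaw 168.68 F [-0.6 -0.7 -0.2] w 1.0008547011300268 gf 0.0 tilt [ 1.170e-02 -9.000e-04 -9.999e-01]
tool shift [-0.0121  0.0038  0.0852] turn -0.05
```

apply_moves --moves '[[[0,0,0],0],[[0,0,0],0],[[0,0,0],0]]'

```text
time_s: 5.87
tcp_pos: [0.496, -0.1469, 0.1147]
ee_rot: [[-0.981, 0.195, 0.004], [0.195, 0.981, -0.0], [-0.004, 0.0, -1.0]]
wrist_force: [-0.9, 0.2, 0.3]
gripper_width: 1.003
gripper_force: 0.0
```

```bash
python3 -c "
from h import *
st([.5018,-.1447,.022],168.73)"
```

```text
t 5.8667 tcp [ 0.496  -0.1469  0.1147] yaw 168.76 F [-0.9  0.2  0.3] w 1.0028632442023657 gf 0.0 tilt [-4.3e-03  4.0e-04 -1.0e+00]
tool shift [-0.0048  0.0033  0.0928] turn 0.03
```

apply_moves --moves '[[[-0.0048,0.0033,0.012],0],[[0,0,0.014],0],[[0,0,0.014],0],[[0,0,0.014],0],[[0,0,0.012],0]]'

```text
time_s: 6.28
tcp_pos: [0.5011, -0.1445, 0.0477]
ee_rot: [[-0.981, 0.195, 0.004], [0.195, 0.981, -0.0], [-0.004, 0.001, -1.0]]
wrist_force: [-0.1, -0.3, 1.2]
gripper_width: 0.998
gripper_force: 0.0
```

apply_moves --moves '[[[0,0,0.008],0],[[0,0,0.004],0],[[0,0,0],0],[[0,0,0],0],[[0,0,0],0]]'

```text
time_s: 6.7
tcp_pos: [0.5005, -0.1445, 0.0355]
ee_rot: [[-0.981, 0.195, 0.002], [0.195, 0.981, -0.0], [-0.002, 0.0, -1.0]]
wrist_force: [0.8, 0.5, 0.1]
gripper_width: 1.002
gripper_force: 0.0
```

```bash
python3 -c "
from h import *
st([.5018,-.1447,.022],168.73)"
```

```text
t 6.7 tcp [ 0.5005 -0.1445  0.0355] yaw 168.76 F [0.8 0.5 0.1] w 1.0018136822822854 gf 0.0 tilt [-2.e-03  3.e-04 -1.e+00]
tool shift [-0.0013  0.      0.0135] turn 0.03
```

Now I'll go down the last 13.5 mm and close on the strip.

apply_moves --moves '[[[-0.0013,0,0.0065],0],[[0,0,0.006],0],[[0,0,0],0],[[0,0,0],0],[[0,0,0],0]]'

```text
time_s: 7.12
tcp_pos: [0.501, -0.1447, 0.0219]
ee_rot: [[-0.981, 0.195, -0.0], [0.195, 0.981, -0.0], [0.0, -0.0, -1.0]]
wrist_force: [-0.8, 0.7, 0.7]
gripper_width: 0.997
gripper_force: 0.0
```

```bash
python3 -c "
from h import *
st([.5018,-.1447,.022],168.73)"
```

```text
t 7.1167 tcp [ 0.501  -0.1447  0.0219] yaw 168.75 F [-0.8  0.7  0.7] w 0.9971223632361769 gf 0.0 tilt [ 4.e-04 -2.e-04 -1.e+00]
tool shift [-0.0008  0.0002 -0.0001] turn 0.02
```

apply_moves --moves '[[[0,0,0],0],[[0,0,0],0],[[0,0,0],0],[[0,0,0],0],[[0,0,0],0]]' --hand 0.02

```text
time_s: 7.53
tcp_pos: [0.5011, -0.1447, 0.0221]
ee_rot: [[-0.981, 0.195, 0.0], [0.195, 0.981, 0.0], [-0.0, 0.0, -1.0]]
wrist_force: [-0.2, 0.8, -0.3]
gripper_width: 0.705
gripper_force: 0.0
```

apply_moves --moves '[[[0,0,0],0],[[0,0,0],0],[[0,0,0],0],[[0,0,0],0],[[0,0,0],0]]'

```text
time_s: 7.95
tcp_pos: [0.5012, -0.1446, 0.0221]
ee_rot: [[-0.981, 0.195, 0.0], [0.195, 0.981, 0.0], [-0.0, 0.0, -1.0]]
wrist_force: [1.5, 0.4, -0.2]
gripper_width: 0.41
gripper_force: 30.0
```

apply_moves --moves '[[[0,0,-0.01],0],[[0,0,-0.02],0],[[0,0,-0.025],0],[[0,0,-0.025],0],[[0,0,-0.02],0]]'

```text
time_s: 8.37
tcp_pos: [0.501, -0.1448, 0.1242]
ee_rot: [[-0.981, 0.195, 0.001], [0.195, 0.981, -0.0], [-0.001, -0.0, -1.0]]
wrist_force: [0.1, -0.3, -1.3]
gripper_width: 0.411
gripper_force: 30.0
```

```bash
python3 -c "
from h import *
st()"
```

```text
t 8.3667 tcp [ 0.501  -0.1448  0.1242] yaw 168.75 F [ 0.1 -0.3 -1.3] w 0.4110995618142512 gf 29.999728775583208 tilt [-9.e-04 -0.e+00 -1.e+00]
```

The strip is held (opening 35.8 mm, 30 N). Now I'll turn it to the channel's direction.

apply_moves --moves '[[[0,0,0],-6.64],[[0,0,0],-6.64],[[0,0,0],-6.64],[[0,0,0],-6.64],[[0,0,0],-6.64]]'

```text
time_s: 8.78
tcp_pos: [0.5004, -0.1447, 0.1224]
ee_rot: [[-0.925, -0.379, -0.001], [-0.379, 0.925, 0.0], [0.001, 0.0, -1.0]]
wrist_force: [-0.4, -0.1, -1.0]
gripper_width: 0.412
gripper_force: 30.0
```

apply_moves --moves '[[[0,0,0],-6.64],[[0,0,0],-6.64],[[0,0,0],-6.64],[[0,0,0],-6.64],[[0,0,0],-6.64]]'

```text
time_s: 9.2
tcp_pos: [0.5003, -0.1447, 0.1223]
ee_rot: [[-0.567, -0.824, -0.001], [-0.824, 0.567, 0.0], [0.0, 0.001, -1.0]]
wrist_force: [0.4, 0.5, -1.7]
gripper_width: 0.409
gripper_force: 30.0
```

apply_moves --moves '[[[0,0,0],-6.64],[[0,0,0],-6.64],[[0,0,0],-6.4],[[0,0,0],0],[[0,0,0],0]]'

```text
time_s: 9.62
tcp_pos: [0.5006, -0.1447, 0.1222]
ee_rot: [[-0.265, -0.964, -0.0], [-0.964, 0.265, 0.0], [0.0, 0.001, -1.0]]
wrist_force: [0.1, -1.4, -1.0]
gripper_width: 0.412
gripper_force: 30.0
```

```bash
python3 -c "
from h import *
q=[.6049,.0868,np.radians(74.85)]
st(T(q,(-60,0,0),.12)[0],254.85)"
```

```text
t 9.6167 tcp [ 0.5006 -0.1447  0.1222] yaw -105.35 F [ 0.1 -1.4 -1. ] w 0.4115344983128804 gf 29.99930391088128 tilt [ 0.e+00  5.e-04 -1.e+00]
tool shift [-0.1908 -0.0395  0.0022] turn -0.2
```

apply_moves --moves '[[[-0.019,-0.004,0],-0.2],[[-0.019,-0.004,0],0],[[-0.019,-0.004,0],0],[[-0.019,-0.004,0],0],[[-0.019,-0.004,0],0]]'

```text
time_s: 10.03
tcp_pos: [0.545, -0.0574, 0.1222]
ee_rot: [[-0.261, -0.965, -0.0], [-0.965, 0.261, 0.0], [0.0, 0.0, -1.0]]
wrist_force: [-0.2, -1.0, -1.6]
gripper_width: 0.41
gripper_force: 30.0
```

apply_moves --moves '[[[-0.019,-0.004,0],0],[[-0.019,-0.004,0],0],[[-0.019,-0.004,0],0],[[-0.019,-0.004,0],0],[[-0.019,-0.004,0],0]]'

```text
time_s: 10.45
tcp_pos: [0.5889, 0.0294, 0.1221]
ee_rot: [[-0.261, -0.965, -0.001], [-0.965, 0.261, -0.0], [0.0, 0.001, -1.0]]
wrist_force: [-0.1, 0.5, -1.7]
gripper_width: 0.411
gripper_force: 30.0
```

apply_moves --moves '[[[0,0,0],0],[[0,0,0],0],[[0,0,0],0]]'

```text
time_s: 10.7
tcp_pos: [0.5883, 0.0284, 0.1218]
ee_rot: [[-0.259, -0.966, -0.001], [-0.966, 0.259, -0.0], [0.001, 0.001, -1.0]]
wrist_force: [0.5, -0.1, -2.7]
gripper_width: 0.413
gripper_force: 30.0
```

```bash
python3 - <<'E'
from h import *
q=[.6049,.0868,np.radians(74.85)]
st(T(q,(-60,0,0),.12)[0],254.85)
p=np.array(r.sense()["tcp_pos"])
V=[]
for c in("scene","top"):
    I=imaging.capture(c);m=models.cut_out(I,"strip_blue");print(c,[ (round(k["confidence"],2),k["region"].sum()) for k in m])
    im=I["frame"]; K=6
    cx,cy=(175,195) if c=="scene" else (190,120)
    w,h=70,95
    z=cv2.resize(im[cy:cy+h,cx:cx+w],None,fx=K,fy=K,interpolation=cv2.INTER_CUBIC);z=cv2.convertScaleAbs(z,alpha=1.4)
    P=lambda X,zz,qq:[tuple(int(v) for v in ((u+.5-[cx,cy])*K)) for u in proj(I,T(qq,X,zz))]
    for X in([(-65,-25,9),(-65,25,9)],[(-73,-25,9),(-73,25,9)]): A,B=P(X,.008,q);cv2.line(z,A,B,(0,0,255),1)
    b=P(BOX,p[2]-.022,[p[0],p[1],q[2]])
    for i in range(8):
        for j in range(i):
            if bin(i^j).count("1")==1: cv2.line(z,b[i],b[j],(0,255,0),1)
    V.append(z)
cv2.imwrite("pics/g.png",cv2.resize(np.hstack(V),(800,543)))
E
```

```text
t 10.7 tcp [0.5883 0.0284 0.1218] yaw -105.03 F [ 0.5 -0.1 -2.7] w 0.4134585833021393 gf 29.999528462067246 tilt [ 6.0e-04  1.1e-03 -1.0e+00]
tool shift [-0.0007 -0.0008  0.0018] turn 0.12
scene [(0.96, np.int64(553)), (0.75, np.int64(67))]
top [(0.56, np.int64(185))]
```

View pics/g.png

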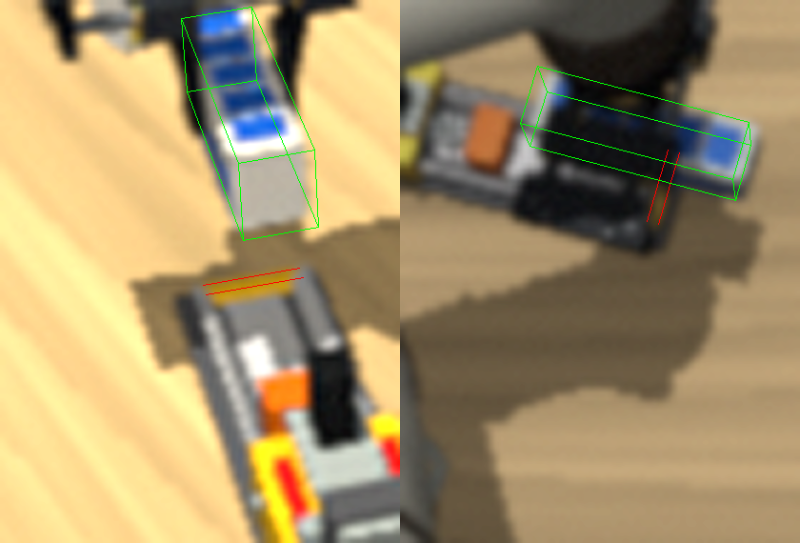

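The scene half shows the held strip's near face at about (228–305, 150–230), a little up and left of the predicted box. The top half shows its tail tablet at (725,145), shifted tailward by about 1.5 px. I'll measure that offset from the blue tablets.

```bash
python3 - <<'E'
from h import *
s=r.sense();p=np.array(s["tcp_pos"]);yaw=np.radians(74.95)
ob=[]
for c,win in(("scene",(205,195,235,225)),("top",(285-0,0,0,0))):
    I=imaging.capture(c);f=I["frame"].astype(int)
    m=((f[...,0]-f[...,2]>45)).astype(np.uint8)
    x0,y0,x1,y1=(200,190,235,222) if c=="scene" else (210,125,260,160)
    m[:y0]=0;m[y1:]=0;m[:,:x0]=0;m[:,x1:]=0
    n,l,S,C=cv2.connectedComponentsWithStats(m)
    print(c,[(S[i,4],C[i].round(1).tolist()) for i in range(1,n)])
    for X in(48,24,0,-24,-48): print(X,proj(I,T([p[0],p[1],yaw],(X,0,45),p[2]-.022))[0].round(1),end=" ")
    print()
    print("stop corners",proj(I,T([.6049,.0868,yaw],[(-73,-25,9),(-73,25,9),(-65,-25,9),(-65,25,9)],.008)).round(1).tolist())
    J=[proj(I,T([p[0],p[1],yaw],(X+a,b,45),p[2]-.022))[0] for X in[0] for a,b in((0,0),(1,0),(0,1))];print("px/mm",(J[1]-J[0]).round(2),(J[2]-J[0]).round(2))
E
```

```text
scene [(np.int32(159), [216.1, 207.8])]
48 [221.4 217.9] 24 [219.3 213.1] 0 [217.3 208.3] -24 [215.4 203.8] -48 [213.5 199.3] 
stop corners [[210.0, 244.5], [226.8, 241.4], [210.6, 246.2], [227.5, 243.0]]
px/mm [0.08 0.19] [ 0.36 -0.06]
top [(np.int32(6), [217.5, 136.0]), (np.int32(5), [240.2, 142.4]), (np.int32(36), [245.9, 145.1])]
48 [217.  137.2] 24 [223.8 139. ] 0 [230.7 140.8] -24 [237.6 142.6] -48 [244.5 144.4] 
stop corners [[238.5, 146.3], [234.8, 158.8], [236.4, 145.7], [232.7, 158.2]]
px/mm [-0.29 -0.08] [-0.08  0.28]
```

apply_moves --moves '[[[0,0,0.013],0.1],[[0,0,0.015],0],[[0,0,0.015],0],[[0,0,0.014],0],[[0,0,0.009],0]]'

```text
time_s: 11.42
tcp_pos: [0.588, 0.028, 0.0547]
ee_rot: [[-0.261, -0.965, -0.002], [-0.965, 0.261, -0.0], [0.001, 0.002, -1.0]]
wrist_force: [-0.8, -0.2, -2.3]
gripper_width: 0.411
gripper_force: 30.0
```

apply_moves --moves '[[[0,0,0.006],0],[[0,0,0.003],0],[[0,0,0],0],[[0,0,0],0],[[0,0,0],0]]'

```text
time_s: 11.83
tcp_pos: [0.5895, 0.0286, 0.0479]
ee_rot: [[-0.26, -0.966, 0.002], [-0.966, 0.26, 0.0], [-0.001, -0.002, -1.0]]
wrist_force: [0.3, 0.5, -1.2]
gripper_width: 0.412
gripper_force: 30.0
```

```bash
python3 - <<'E'
from h import *
q=[.6049,.0868,np.radians(74.85)]
st(T(q,(-35,.5,0),.043)[0],254.85)
E
```

```text
t 11.8333 tcp [0.5895 0.0286 0.0479] yaw -105.06 F [ 0.3  0.5 -1.2] w 0.41186319088948836 gf 29.999495199881494 tilt [-8.0e-04 -1.6e-03 -1.0e+00]
tool shift [-0.0252  0.0008  0.0049] turn 0.09
```

Now I'll go down the last 5 mm or so and advance slowly until it contacts the follower.

apply_moves --moves '[[[0,0,0.0025],0.1],[[0,0,0.002],0],[[-0.005,0,0],0],[[-0.006,0,0],0],[[-0.006,0,0],0]]'

```text
time_s: 12.25
tcp_pos: [0.5936, 0.0455, 0.0426]
ee_rot: [[-0.262, -0.965, 0.0], [-0.965, 0.262, 0.0], [-0.0, -0.0, -1.0]]
wrist_force: [-0.4, 0.5, -1.4]
gripper_width: 0.411
gripper_force: 30.0
```

apply_moves --moves '[[[-0.004,0,0],0],[[0,0,0],0]]'

```text
time_s: 12.42
tcp_pos: [0.5949, 0.05, 0.0427]
ee_rot: [[-0.26, -0.966, 0.001], [-0.966, 0.26, 0.0], [-0.0, -0.001, -1.0]]
wrist_force: [1.0, -0.4, -1.0]
gripper_width: 0.41
gripper_force: 30.0
```

```bash
python3 - <<'E'
from h import *
q=[.6049,.0868,np.radians(74.85)]
st(T(q,(0,.5,0),.043)[0],254.85)
E
```

```text
t 12.4167 tcp [0.5949 0.05   0.0427] yaw -105.09 F [ 1.  -0.4 -1. ] w 0.4100026593088139 gf 29.999690637923777 tilt [-4.e-04 -7.e-04 -1.e+00]
tool shift [-0.0381  0.0004 -0.0003] turn 0.06
```

apply_moves --moves '[[[-0.003,0,0],0],[[-0.003,0,0],0]]'

```text
time_s: 12.58
tcp_pos: [0.5958, 0.0547, 0.0425]
ee_rot: [[-0.262, -0.965, -0.0], [-0.965, 0.262, -0.0], [0.0, 0.0, -1.0]]
wrist_force: [0.8, 1.4, -1.0]
gripper_width: 0.41
gripper_force: 30.0
```

apply_moves --moves '[[[-0.0015,0,0],0],[[-0.0015,0,0],0]]'

```text
time_s: 12.75
tcp_pos: [0.5967, 0.0576, 0.0426]
ee_rot: [[-0.262, -0.965, 0.0], [-0.965, 0.262, 0.0], [-0.0, 0.0, -1.0]]
wrist_force: [0.1, 1.3, -1.1]
gripper_width: 0.414
gripper_force: 30.0
```

apply_moves --moves '[[[-0.0015,0,0],0],[[-0.0015,0,0],0]]'

```text
time_s: 12.92
tcp_pos: [0.5975, 0.0604, 0.0426]
ee_rot: [[-0.262, -0.965, -0.0], [-0.965, 0.262, -0.0], [0.0, 0.0, -1.0]]
wrist_force: [0.1, 0.7, -2.2]
gripper_width: 0.411
gripper_force: 30.0
```

apply_moves --moves '[[[-0.0015,0,0],0],[[-0.0015,0,0],0]]'

```text
time_s: 13.08
tcp_pos: [0.5981, 0.063, 0.0426]
ee_rot: [[-0.262, -0.965, -0.001], [-0.965, 0.262, -0.001], [0.001, 0.0, -1.0]]
wrist_force: [-0.5, -3.1, -0.7]
gripper_width: 0.413
gripper_force: 30.0
```

apply_moves --moves '[[[-0.0015,0,0],0],[[-0.0015,0,0],0]]'

```text
time_s: 13.25
tcp_pos: [0.5988, 0.0654, 0.0426]
ee_rot: [[-0.262, -0.965, -0.001], [-0.965, 0.262, -0.001], [0.001, 0.001, -1.0]]
wrist_force: [0.5, -3.4, -1.1]
gripper_width: 0.412
gripper_force: 30.0
```

Contact came at TCP y≈0.0617, which confirms the strip sits about 6 mm tailward in the hand. I'll push on about 35 mm.

apply_moves --moves '[[[-0.003,0,0],0],[[-0.003,0,0],0],[[-0.003,0,0],0],[[-0.003,0,0],0],[[-0.003,0,0],0]]'

```text
time_s: 13.67
tcp_pos: [0.6028, 0.0804, 0.0426]
ee_rot: [[-0.262, -0.965, -0.001], [-0.965, 0.262, -0.001], [0.001, 0.001, -1.0]]
wrist_force: [-0.4, -5.9, -0.2]
gripper_width: 0.412
gripper_force: 30.0
```

apply_moves --moves '[[[-0.003,0,0],0],[[-0.003,0,0],0],[[-0.003,0,0],0],[[-0.003,0,0],0],[[-0.003,0,0],0]]'

```text
time_s: 14.08
tcp_pos: [0.6065, 0.0944, 0.0426]
ee_rot: [[-0.262, -0.965, -0.001], [-0.965, 0.262, -0.002], [0.002, 0.001, -1.0]]
wrist_force: [-0.5, -6.8, 1.2]
gripper_width: 0.411
gripper_force: 30.0
```

apply_moves --moves '[[[-0.003,0,0],0],[[-0.001,0,0],0],[[0,0,0],0],[[0,0,0],0]]'

```text
time_s: 14.42
tcp_pos: [0.6075, 0.0981, 0.0426]
ee_rot: [[-0.262, -0.965, -0.002], [-0.965, 0.262, -0.002], [0.002, 0.001, -1.0]]
wrist_force: [-0.2, -7.5, 1.4]
gripper_width: 0.41
gripper_force: 30.0
```

```bash
python3 - <<'E'
from h import *
q=[.6049,.0868,np.radians(74.85)]
st(T(q,(12.5,.5,0),.043)[0],254.85)
E
```

```text
t 14.4167 tcp [0.6075 0.0981 0.0426] yaw -105.17 F [-0.2 -7.5  1.4] w 0.4104800884021223 gf 29.999546497128904 tilt [ 0.002  0.001 -1.   ]
tool shift [-0.0009  0.0001 -0.0004] turn -0.02
```

The force of 7.5 N matches about 38 mm of follower travel, 6 mm past the seat. Lowering.

apply_moves --moves '[[[-0.001,0,0.003],0],[[0,0,0.003],0],[[0,0,0.003],0],[[0,0,0],0],[[0,0,0],0]]'

```text
time_s: 14.83
tcp_pos: [0.6068, 0.0988, 0.0329]
ee_rot: [[-0.262, -0.965, -0.004], [-0.965, 0.262, -0.002], [0.003, 0.003, -1.0]]
wrist_force: [0.4, -6.7, -0.9]
gripper_width: 0.409
gripper_force: 30.0
```

apply_moves --moves '[[[0,0,0.0015],0],[[0,0,0.001],0],[[0,0,0],0],[[0,0,0],0]]'

```text
time_s: 15.17
tcp_pos: [0.6068, 0.0988, 0.0307]
ee_rot: [[-0.262, -0.965, -0.004], [-0.965, 0.262, -0.002], [0.003, 0.003, -1.0]]
wrist_force: [-1.3, -7.4, -0.2]
gripper_width: 0.413
gripper_force: 30.0
```

```bash
python3 - <<'E'
from h import *
q=[.6049,.0868,np.radians(74.85)]
st(T(q,(12.5,.5,0),.030)[0],254.85)
E
```

```text
t 15.1667 tcp [0.6068 0.0988 0.0307] yaw -105.18 F [-1.3 -7.4 -0.2] w 0.41275654717978855 gf 30.000659585930407 tilt [ 0.0029  0.0029 -1.    ]
tool shift [-0.0004 -0.0008  0.0007] turn -0.03
```

apply_moves --moves '[[[0,0,0.0007],0],[[0,0,0.0005],0],[[0,0,0],0],[[0,0,0],0]]'

```text
time_s: 15.5
tcp_pos: [0.6069, 0.0988, 0.0302]
ee_rot: [[-0.261, -0.965, -0.003], [-0.965, 0.261, -0.002], [0.003, 0.003, -1.0]]
wrist_force: [-2.7, -6.9, 3.1]
gripper_width: 0.412
gripper_force: 30.0
```

```bash
python3 - <<'E'
from h import *
q=[.6049,.0868,np.radians(74.85)]
st(T(q,(12.5,.5,0),.030)[0],254.85)
a=imaging.capture("scene");b=imaging.capture("top");K=6
f=lambda p,cx,cy:cv2.convertScaleAbs(cv2.resize(p["frame"][cy:cy+95,cx:cx+70],None,fx=K,fy=K,interpolation=cv2.INTER_CUBIC),alpha=1.5)
cv2.imwrite("pics/l.png",cv2.resize(np.hstack([f(a,190,220),f(b,185,100)]),(800,543)))
E
```

```text
t 15.5 tcp [0.6069 0.0988 0.0302] yaw -105.15 F [-2.7 -6.9  3.1] w 0.41231472505006467 gf 30.002417745999992 tilt [ 0.003   0.0026 -1.    ]
tool shift [-0.0004 -0.0007  0.0002] turn -0.0
```

View pics/l.png

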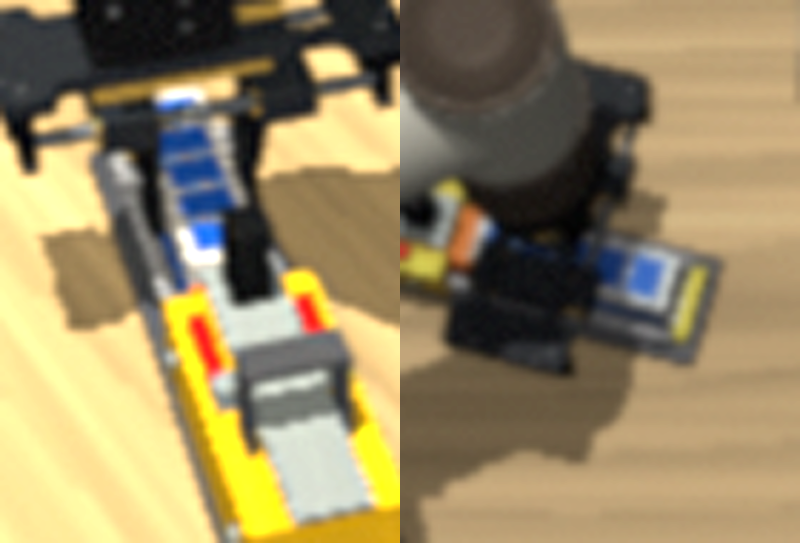

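The top half shows the tail at about (665,285), just inside the yellow stop at (690,300) with a visible gap. The force shows floor contact. Releasing now.

apply_moves --moves '[[[0,0,0],0],[[0,0,0],0],[[0,0,0],0],[[0,0,0],0],[[0,0,0],0]]' --hand 0.065

```text
time_s: 16.02
tcp_pos: [0.6085, 0.1007, 0.03]
ee_rot: [[-0.261, -0.965, 0.001], [-0.965, 0.261, 0.001], [-0.001, -0.001, -1.0]]
wrist_force: [-0.2, 0.3, 0.8]
gripper_width: 0.696
gripper_force: 0.0
```

apply_moves --moves '[[[0,0,-0.008],0],[[0,0,-0.015],0],[[0,0,-0.02],0],[[0,0,-0.02],0],[[0,0,-0.02],0]]'

```text
time_s: 16.43
tcp_pos: [0.6083, 0.1001, 0.1143]
ee_rot: [[-0.262, -0.965, 0.0], [-0.965, 0.262, 0.0], [-0.0, -0.0, -1.0]]
wrist_force: [0.3, -0.7, 0.4]
gripper_width: 0.75
gripper_force: 0.0
```

apply_moves --moves '[[[0,0,-0.02],0],[[0,0,-0.015],0],[[0,0,0],0],[[0,0,0],0]]'

```text
time_s: 16.77
tcp_pos: [0.6086, 0.1003, 0.1491]
ee_rot: [[-0.262, -0.965, 0.002], [-0.965, 0.262, 0.001], [-0.002, -0.002, -1.0]]
wrist_force: [-1.0, -0.1, -0.4]
gripper_width: 0.75
gripper_force: 0.0
```

```bash
python3 - <<'E'
from h import *
st()
a=imaging.capture("scene");b=imaging.capture("top");K=6
q=[.6049,.0868,np.radians(74.85)]
m=[]
for p in(a,b):
    d=models.place_of(p,"follower_face");g=models.place_of(p,"rail_grip")
    print([(np.round(np.array(k["at"])*[512,384],1),round(k["confidence"],2)) for k in d[:2]],[(np.round(np.array(k["at"])*[512,384],1),round(k["confidence"],2)) for k in g[:2]],proj(p,T(q,[(33,0,17),(65,0,17),(107,0,76)],.008)).round(1).tolist())
f=lambda p,cx,cy:cv2.convertScaleAbs(cv2.resize(p["frame"][cy:cy+95,cx:cx+70],None,fx=K,fy=K,interpolation=cv2.INTER_CUBIC),alpha=1.5)
cv2.imwrite("pics/m.png",cv2.resize(np.hstack([f(a,190,220),f(b,178,100)]),(800,543)))
E
```

```text
t 16.7667 tcp [0.6086 0.1003 0.1491] yaw -105.18 F [-1.  -0.1 -0.4] w 0.7501873941087591 gf 0.0 tilt [-0.002  -0.0019 -1.    ]
[(array([245.2, 279.9]), 0.4)] [(array([234.7, 260.3]), 0.57)] [[227.1, 263.7], [230.0, 271.3], [233.2, 264.1]]
[] [(array([186.4, 134. ]), 0.63)] [[209.0, 144.6], [200.7, 142.4], [186.7, 134.2]]
```

View pics/m.png

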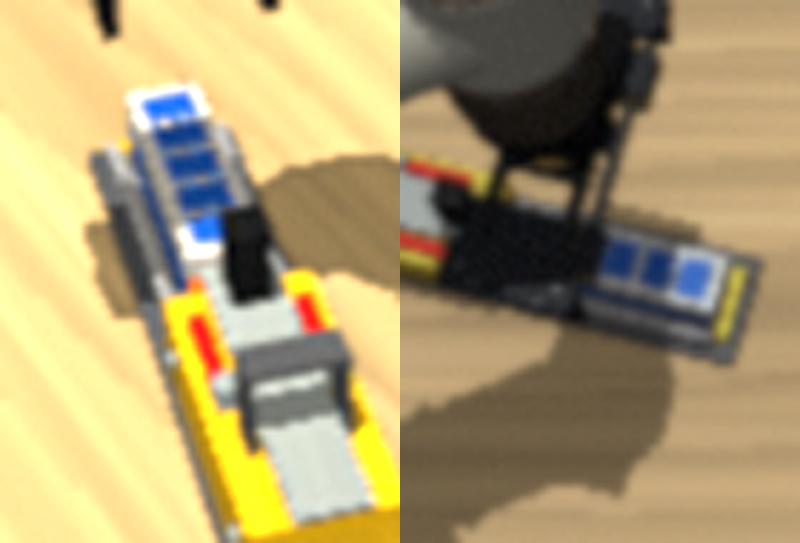

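The strip lies flat with its tail against the yellow stop, at about (715,295) in the top half. The knob is at (445,205) in the top half. Next is the rail.

apply_moves --moves '[[[-0.01,0,0],0],[[-0.018,0,0],0],[[-0.02,0,0],0],[[-0.02,0,0],0],[[-0.016,0,0],0]]'

```text
time_s: 17.48
tcp_pos: [0.631, 0.1842, 0.1477]
ee_rot: [[-0.26, -0.966, 0.001], [-0.966, 0.26, 0.0], [-0.0, -0.001, -1.0]]
wrist_force: [1.0, -0.2, 0.6]
gripper_width: 0.744
gripper_force: 0.0
```

apply_moves --moves '[[[-0.008,0,0],0],[[0,0,0],0],[[0,0,0],0],[[0,0,0],0]]'

```text
time_s: 17.82
tcp_pos: [0.632, 0.1884, 0.1477]
ee_rot: [[-0.262, -0.965, -0.001], [-0.965, 0.262, -0.0], [0.001, 0.001, -1.0]]
wrist_force: [-0.9, 0.7, -0.4]
gripper_width: 0.747
gripper_force: 0.0
```

```bash
python3 - <<'E'
from h import *
st([.6329,.1905,.069],254.85)
E
```

```text
t 17.8167 tcp [0.632  0.1884 0.1477] yaw -105.19 F [-0.9  0.7 -0.4] w 0.7474699309146534 gf 0.0 tilt [ 5.e-04  5.e-04 -1.e+00]
tool shift [-0.0023 -0.0004  0.0787] turn -0.04
```

apply_moves --moves '[[[-0.002,0,0.014],0],[[0,0,0.015],0],[[0,0,0.015],0],[[0,0,0.012],0],[[0,0,0.008],0]]'

```text
time_s: 18.23
tcp_pos: [0.6321, 0.1895, 0.0825]
ee_rot: [[-0.263, -0.965, -0.002], [-0.965, 0.263, -0.001], [0.001, 0.002, -1.0]]
wrist_force: [0.3, -0.1, -0.4]
gripper_width: 0.748
gripper_force: 0.0
```

apply_moves --moves '[[[0,0,0.006],0],[[0,0,0.003],0],[[0,0,0],0],[[0,0,0],0],[[0,0,0],0]]'

```text
time_s: 18.65
tcp_pos: [0.6333, 0.1909, 0.0757]
ee_rot: [[-0.262, -0.965, 0.001], [-0.965, 0.262, 0.001], [-0.001, -0.001, -1.0]]
wrist_force: [0.3, 0.2, -0.1]
gripper_width: 0.746
gripper_force: 0.0
```

```bash
python3 - <<'E'
from h import *
st([.6329,.1905,.069],254.85)
E
```

```text
t 18.65 tcp [0.6333 0.1909 0.0757] yaw -105.16 F [ 0.3  0.2 -0.1] w 0.7462263831348128 gf 0.0 tilt [-0.001  -0.0013 -1.    ]
tool shift [0.0005 0.0003 0.0067] turn -0.01
```

apply_moves --moves '[[[0,0,0.004],0],[[0,0,0.003],0],[[0,0,0],0],[[0,0,0],0]]'

```text
time_s: 18.98
tcp_pos: [0.6326, 0.1906, 0.0675]
ee_rot: [[-0.262, -0.965, -0.001], [-0.965, 0.262, -0.0], [0.0, 0.0, -1.0]]
wrist_force: [-0.1, -0.5, -0.1]
gripper_width: 0.74
gripper_force: 0.0
```

apply_moves --moves '[[[0,0,0],0],[[0,0,0],0],[[0,0,0],0],[[0,0,0],0],[[0,0,0],0]]' --hand 0.01

```text
time_s: 19.4
tcp_pos: [0.6328, 0.1907, 0.0679]
ee_rot: [[-0.262, -0.965, 0.0], [-0.965, 0.262, 0.0], [-0.0, -0.0, -1.0]]
wrist_force: [0.5, -0.2, -0.0]
gripper_width: 0.455
gripper_force: 0.0
```

apply_moves --moves '[[[0,0,0],0],[[0,0,0],0],[[0,0,0],0],[[0,0,0],0],[[0,0,0],0]]'

```text
time_s: 19.82
tcp_pos: [0.6314, 0.1905, 0.0678]
ee_rot: [[-0.262, -0.965, -0.003], [-0.965, 0.262, -0.001], [0.001, 0.003, -1.0]]
wrist_force: [-5.1, 1.1, 3.4]
gripper_width: 0.227
gripper_force: 30.0
```

```bash
python3 - <<'E'
from h import *
st([.6329,.1905,.069],254.85)
E
```

```text
t 19.8167 tcp [0.6314 0.1905 0.0678] yaw -105.17 F [-5.1  1.1  3.4] w 0.22709341149337522 gf 29.98495859792456 tilt [ 0.0014  0.0025 -1.    ]
tool shift [-0.0004 -0.0015 -0.0013] turn -0.02
```

The knob is gripped (19.8 mm). I'll relieve the side load, then lift.

apply_moves --moves '[[[0,0.0015,-0.002],0],[[0,0,-0.003],0],[[0,0,-0.004],0],[[0,0,-0.004],0],[[0,0,0],0]]'

```text
time_s: 20.23
tcp_pos: [0.6314, 0.1909, 0.0816]
ee_rot: [[-0.262, -0.965, 0.0], [-0.965, 0.262, 0.0], [-0.0, -0.0, -1.0]]
wrist_force: [-0.8, -0.8, -2.2]
gripper_width: 0.222
gripper_force: 30.0
```

apply_moves --moves '[[[0,0,0],0],[[0,0,0],0]]'

```text
time_s: 20.4
tcp_pos: [0.6314, 0.1909, 0.0808]
ee_rot: [[-0.262, -0.965, 0.0], [-0.965, 0.262, -0.0], [0.0, -0.0, -1.0]]
wrist_force: [-0.2, -0.2, -2.2]
gripper_width: 0.226
gripper_force: 30.0
```

```bash
python3 - <<'E'
from h import *
st()
E
```

```text
t 20.4 tcp [0.6314 0.1909 0.0808] yaw -105.18 F [-0.2 -0.2 -2.2] w 0.2257300926499323 gf 29.995720870792866 tilt [ 0.e+00 -1.e-04 -1.e+00]
```

apply_moves --moves '[[[0.004,0,0],0],[[0.006,0,0],0],[[0.006,0,0],0],[[0.006,0,0],0],[[0.006,0,0],0]]'

```text
time_s: 20.82
tcp_pos: [0.624, 0.1633, 0.0809]
ee_rot: [[-0.262, -0.965, 0.0], [-0.965, 0.262, 0.0], [-0.0, -0.0, -1.0]]
wrist_force: [-0.8, 1.7, -2.6]
gripper_width: 0.232
gripper_force: 30.0
```

apply_moves --moves '[[[0.006,0,0],0],[[0.006,0,0],0],[[0.006,0,0],0],[[0.006,0,0],0],[[0.006,0,0],0]]'

```text
time_s: 21.23
tcp_pos: [0.6162, 0.1345, 0.081]
ee_rot: [[-0.262, -0.965, 0.001], [-0.965, 0.262, 0.0], [-0.0, -0.0, -1.0]]
wrist_force: [1.8, 0.6, -2.4]
gripper_width: 0.228
gripper_force: 30.0
```

apply_moves --moves '[[[0.005,0,0],0],[[0.003,0,0],0],[[0,0,0],0],[[0,0,0],0]]'

```text
time_s: 21.57
tcp_pos: [0.6142, 0.1268, 0.081]
ee_rot: [[-0.262, -0.965, 0.0], [-0.965, 0.262, -0.001], [0.001, -0.0, -1.0]]
wrist_force: [1.7, -1.7, -1.1]
gripper_width: 0.228
gripper_force: 30.0
```

```bash
python3 - <<'E'
from h import *
st()
p=np.array(r.sense()["tcp_pos"]);print(np.linalg.norm((p-[.6314,.1909,.0808])[:2]))
E
```

```text
t 21.5667 tcp [0.6142 0.1268 0.081 ] yaw -105.19 F [ 1.7 -1.7 -1.1] w 0.22835174137176034 gf 29.997403635643423 tilt [ 5.e-04 -2.e-04 -1.e+00]
0.06642252372446159
```

apply_moves --moves '[[[0.0015,0,0],0],[[0.0015,0,0],0]]'

```text
time_s: 21.73
tcp_pos: [0.6136, 0.1248, 0.0809]
ee_rot: [[-0.261, -0.965, 0.001], [-0.965, 0.261, 0.0], [-0.001, -0.001, -1.0]]
wrist_force: [2.5, 1.3, -2.4]
gripper_width: 0.224
gripper_force: 30.0
```

apply_moves --moves '[[[0.0015,0,0],0],[[0.001,0,0],0],[[0,0,0],0]]'

```text
time_s: 21.98
tcp_pos: [0.6135, 0.124, 0.0812]
ee_rot: [[-0.261, -0.965, 0.003], [-0.965, 0.261, 0.003], [-0.004, -0.002, -1.0]]
wrist_force: [2.3, 5.7, -2.1]
gripper_width: 0.227
gripper_force: 30.0
```

apply_moves --moves '[[[0.001,0,0],0],[[0,0,0],0]]'

```text
time_s: 22.15
tcp_pos: [0.6135, 0.124, 0.0813]
ee_rot: [[-0.261, -0.965, 0.004], [-0.965, 0.261, 0.004], [-0.005, -0.003, -1.0]]
wrist_force: [2.7, 8.1, -2.2]
gripper_width: 0.229
gripper_force: 30.0
```

The rail is at its end stop (position steady, force rising). I'll ease off and lower it.

apply_moves --moves '[[[-0.0015,-0.0007,0.003],0],[[0,0,0.004],0],[[0,0,0.004],0],[[0,0,0.001],0],[[0,0,0],0]]'

```text
time_s: 22.57
tcp_pos: [0.6135, 0.124, 0.0682]
ee_rot: [[-0.261, -0.965, 0.001], [-0.965, 0.261, 0.002], [-0.002, -0.0, -1.0]]
wrist_force: [0.1, 6.5, -2.0]
gripper_width: 0.229
gripper_force: 30.0
```

apply_moves --moves '[[[0,0,0],0],[[0,0,0],0]]'

```text
time_s: 22.73
tcp_pos: [0.6135, 0.124, 0.0685]
ee_rot: [[-0.261, -0.965, 0.001], [-0.965, 0.261, 0.002], [-0.002, -0.0, -1.0]]
wrist_force: [-0.4, 6.2, -2.3]
gripper_width: 0.229
gripper_force: 30.0
```

apply_moves --moves '[[[-0.001,0,0.0007],0],[[0,0,0],0],[[0,0,0],0]]'

```text
time_s: 22.98
tcp_pos: [0.6135, 0.124, 0.0679]
ee_rot: [[-0.262, -0.965, 0.0], [-0.965, 0.262, 0.001], [-0.001, 0.0, -1.0]]
wrist_force: [-1.0, 5.1, -2.9]
gripper_width: 0.228
gripper_force: 30.0
```

apply_moves --moves '[[[0,0,0],0],[[0,0,0],0],[[0,0,0],0],[[0,0,0],0],[[0,0,0],0]]' --hand 0.065

```text
time_s: 23.4
tcp_pos: [0.6137, 0.1227, 0.0683]
ee_rot: [[-0.262, -0.965, -0.0], [-0.965, 0.262, -0.0], [0.0, 0.0, -1.0]]
wrist_force: [0.5, 0.2, -0.1]
gripper_width: 0.523
gripper_force: 0.0
```

apply_moves --moves '[[[0,0,0],0],[[0,0,-0.008],0],[[0,0,-0.015],0],[[0,0,-0.02],0],[[0,0,-0.02],0]]'

```text
time_s: 23.82
tcp_pos: [0.6135, 0.1231, 0.1321]
ee_rot: [[-0.262, -0.965, -0.001], [-0.965, 0.262, -0.001], [0.001, 0.001, -1.0]]
wrist_force: [-0.5, 0.6, 0.2]
gripper_width: 0.735
gripper_force: 0.0
```

apply_moves --moves '[[[0,0,-0.02],0],[[0,0,-0.025],0],[[0,0,-0.025],0],[[0,0,-0.02],0],[[0.03,0,0],0]]'

```text
time_s: 24.23
tcp_pos: [0.6096, 0.0976, 0.227]
ee_rot: [[-0.257, -0.966, 0.012], [-0.966, 0.257, 0.003], [-0.006, -0.011, -1.0]]
wrist_force: [0.4, -0.4, 1.0]
gripper_width: 0.744
gripper_force: 0.0
```

apply_moves --moves '[[[0.035,0,0],0],[[0.035,0,0],0],[[0.035,0,0],0],[[0.035,0,0],0],[[0.02,0,0],0]]'

```text
time_s: 24.65
tcp_pos: [0.5626, -0.0628, 0.2222]
ee_rot: [[-0.263, -0.965, 0.0], [-0.965, 0.263, -0.0], [0.0, -0.0, -1.0]]
wrist_force: [0.1, 0.9, -0.1]
gripper_width: 0.747
gripper_force: 0.0
```

apply_moves --moves '[[[0,0,0],0],[[0,0,0],0]]'

```text
time_s: 24.82
tcp_pos: [0.5638, -0.061, 0.222]
ee_rot: [[-0.264, -0.965, 0.001], [-0.965, 0.264, 0.0], [-0.0, -0.001, -1.0]]
wrist_force: [0.1, 0.2, 0.1]
gripper_width: 0.744
gripper_force: 0.0
```

```bash
python3 - <<'E'
from h import *
st()
a=imaging.capture("scene");b=imaging.capture("top");K=6
q=[.6049,.0868,np.radians(74.85)]
for p in(a,b):
    g=models.place_of(p,"rail_grip")
    print([(np.round(np.array(k["at"])*[512,384],1),round(k["confidence"],2)) for k in g[:2]],proj(p,T(q,[(35,0,76),(35,0,84),(45,0,76)],.008)).round(1).tolist())
f=lambda p,cx,cy:cv2.convertScaleAbs(cv2.resize(p["frame"][cy:cy+95,cx:cx+70],None,fx=K,fy=K,interpolation=cv2.INTER_CUBIC),alpha=1.5)
cv2.imwrite("pics/n.png",cv2.resize(np.hstack([f(a,195,230),f(b,178,100)]),(800,543)))
E
```

```text
t 24.8167 tcp [ 0.5638 -0.061   0.222 ] yaw -105.29 F [0.1 0.2 0.1] w 0.7444493844212282 gf 0.0 tilt [-4.0e-04 -1.1e-03 -1.0e+00]
[(array([224.2, 245.1]), 0.89)] [[226.4, 247.0], [226.3, 244.6], [227.3, 249.3]]
[(array([205.5, 136.7]), 0.44)] [[206.1, 139.3], [205.7, 138.6], [203.4, 138.6]]
```

View pics/n.png

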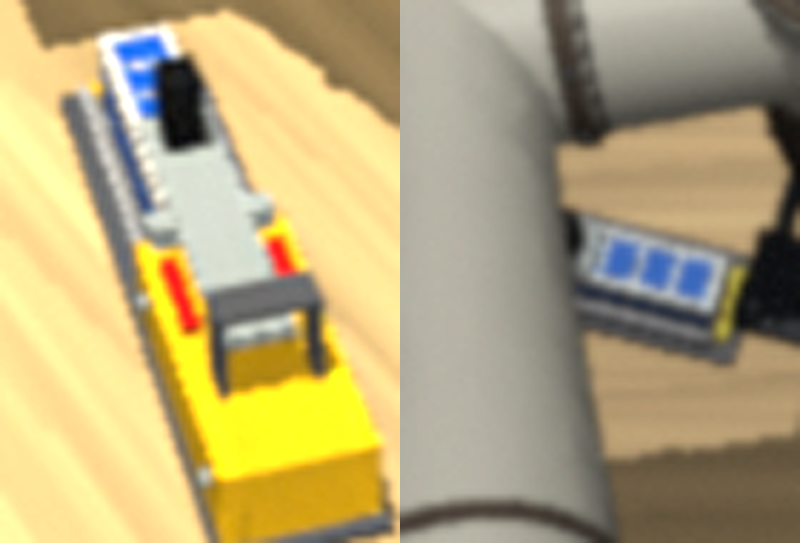

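The scene half shows the rail forward, with its ears at about (160,220) and (262,207) in front of the red humps. The knob at (180,100) stands over the strip. In the top half the strip is held against the stop at (732,300), and the arm is clear.

```bash
python3 -c "
from station import r
print(r.finish_job())"
```

```text
the job is handed in; nothing more can be done
None
```

The job is handed in: the blue strip is sprung against the front stop, the steel rail is forward and down in front of the humps, the gripper is open and clear, and nothing else was deliberately touched.

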